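# Carry a heel's nail spacing to the new heel with spring dividers

## Task

Take the spring dividers out of the tool block, squeeze their legs until both points stand in the two nail holes of the worn heel, and lift them out again with that spacing held. Carry the spacing to the plain new heel and set both points down lightly on the middle of its upper face, side by side across the heel, parallel with its straight front edge. Finish there still holding the dividers upright, the legs steady at the hole spacing and both points on the rubber; do not shift either heel or disturb the things around them.

Things in the scene. Friction and masses are not known exactly. Their poses are not given: they have to be found in the camera images.
- dividers_grip (a point): Grip centre of the dividers, midway between the legs' ribbed finger plates; z up (away from the points), y from right to left leg, x across the flat. Each plate is 20 mm wide along x and reaches from 27 mm below to 10 mm above this point. Width over the plates' outer faces: free 40 mm here (46 mm at their lower ends), 32 mm here (upright and parallel) when the points are 30 mm apart.
- leg_left (a joint): Angle (rad) by which each leg is squeezed in from its free spread: 0 free, 0.22 at most. The gap between the points in mm is close to 50 - 192 x this value (30 mm at 0.104), the width over the plates at the grip centre close to 40 - 76 x it. A spring opens the legs: squeezing there takes about 6 N to begin and 12 N at 0.104.
- point_left (a point): End of the left (+y) leg's point: a slim cone, 2 mm thick at the end, 5 mm thick 14 mm above it.
- point_right (a point): End of the right (-y) leg's point.
- points_mid (a point): Point of the dividers 58 mm straight below the grip centre, midway between the two points; axes as for the grip.
- dividers: Spring dividers: two bright steel legs under a round spring bow, 102 mm tall, 100 g, at first points down in the tool block's slot. Origin and axes are those of the grip centre; the bow is 19 mm wide and ends 44 mm above it; the points end 58 mm below it (56 mm when free). The legs turn on pivots 38 mm above it, 4 mm either side of the middle, and always move alike.
- tool_block: Wooden tool block, fixed, 78 mm (x) by 94 mm (y) by 42 mm high, origin under its centre. The dividers hang in its middle slot (11 mm wide, 60 mm long along y, 39 mm deep), the lower edges of their finger plates on its rims; they lift out straight up. Two steel punches stand 26 mm behind (+x) and 30 mm either side of the middle, up to 61 mm above the bench.
- worn_heel: Worn dark rubber heel lying on the bench, 60 mm (x) by 60 mm (y) by 10 mm thick, origin under its centre, z up; its straight front edge is at -x, along y. Two nail holes in its upper face, 30 mm apart along y, each 9 mm wide and 6 mm deep with a steel washer at the bottom. Loose, 60 g.
- hole_left (a point): Centre of the mouth of the +y nail hole, level with the worn heel's upper face.
- hole_right (a point): Centre of the mouth of the -y nail hole, level with the worn heel's upper face.
- new_heel: New dark rubber heel without holes lying on the bench, 60 mm (x) by 62 mm (y) by 12 mm thick, origin under its centre, z up; its straight front edge is at -x, along y, and it narrows towards +x. Loose, 60 g.
- new_face (a point): Middle of the new heel's upper face, 12 mm above the bench; axes as for the new heel.
- polish_tin: Bystander: round tin of shoe polish, 68 mm across and 24 mm high, origin under its centre.
- spool: Bystander: spool of thread standing on end, 40 mm across and 54 mm high, origin under its centre.
- awl: Bystander: awl lying down, 152 mm long, wooden handle 32 mm thick, origin under its middle.
There are look-alikes about, which are no part of the job. What is shaped like the new_heel but pink, red or turquoise is not meant.

How it is judged:
By the outcome, as a careful person would: the job done as asked, in the order asked, and still so for the second after the job is handed in, while the arm keeps its last pose, push and grip.
It also fails if it takes over 48 s, if anything falls off the work surface, if the arm or the gripper's body presses on something with over 40 N, if the wrist force passes 120 N, or if a joint passes its speed limit or range.

## Robot

A 7-joint arm with a two-finger parallel gripper is mounted at the origin on a cart in front of the work surface, level with it; the furniture and walls round the work are solid. World frame = base frame: x ahead of the robot, y to its left, z up, the work surface at z = 0. Lengths are in mm, angles in rad, forces in N, time in s.
With the tool pointing down it reaches from about 425 to 950 mm from the base axis. Payload 4.7 kg.
Tool frame: the origin (TCP) lies at the very end of the fingers, on their centre line; the grasp point (between the pads) lies 19 mm behind it (manip.grip_point_offset is the distance from the TCP to the grasp point, in mm); z points along the fingers, y is the line along which they close (so a half turn about z gives the same grasp; the last joint's range is limited). The gripper opens to 85 mm and grips with 20 to 120 N. Pads are 22 mm wide; open, the fingers measure 114 mm over their backs; the gripper's body (76 mm by 85 mm) begins 54 mm behind the grasp point. The pads swing forward as they close: fully open they stand 13 mm farther back than shut.
Start: joints at [1.132, 0.469, -0.049, 1.532, 0.024, 1.141, -0.082], TCP at [268.984, -619.109, 231.335] pointing down, gripper open.
Joint ranges: [-2.59, 2.59], [-0.33, 1.99], [-1.39, 1.29], [0.1, 2.45], [-1.04, 4.18], [0.21, 1.99], [-2.66, 2.66]. Speed limits (rad/s): [2.57, 2.57, 3.14, 3.14, 3.14, 3.14, 3.14].

## Interface

Orientations are given as [roll, pitch, yaw] about the fixed x, y, z axes, in that order (R = Rz(yaw) Ry(pitch) Rx(roll)).
In Python, from rig import manip gives the robot as it stands.
- The arm moves only by the shell command python3 -m crank 'ROWS'. ROWS is JSON, a list of rows, each a list of 3 entries, a list of its own where there are three numbers: the turn, a rotation vector about the world's x, y, z in rad, then the shift along the world's x, y, z in m, then the opening, from 0 (shut) to 1 (fully open). In form: [[[rx, ry, rz], [x, y, z], claw], ...]. A call has exactly 10 rows; each row is the pose to reach, as a shift and turn from the pose commanded when the call began; what a row does not reach only later rows make up. A row lasts 1/8 s, in which the tool goes at most 62.5 mm and 10.7 degrees, less where a joint would pass 70% of its speed; a pose out of reach is approached as far as the arm can. A call with a gripper value outside its range is refused whole. The fingers move at their own pace and stop on an object; the grip force is fixed at half the most. Time passes only in rows, so rows that repeat a pose let the fingers close, or fill a call up. It gives the time, the measured TCP pose, the force, the opening and the grip force at its end, in the units of the state.
- manip.observe(): the state, without advancing time (a new reading comes with each control period).
- manip.capture(name): name is "scene" or "top"; returns (picture, depth): 400x640x3 uint8, red, green, blue; 400x640 float32, mm along the optical axis (not along the pixel's ray), 0 where there is no reading.
- manip.camera_params(name): a dict with "K" (3x3 intrinsics, pixels), "k1" (the pictures are not rectified: a ray, as slopes to the right and down, at radius r is drawn at 1 + k1 r^2 times it, then the intrinsics apply), "R" (3x3) and "t" (3): a world point X has camera coordinates R X + t. Camera axes: x right, y down, z forward; pixel columns grow to the right and rows downward; lengths in mm; the calibration is good to about 2 mm. A picture is of the moment at which its call begins. camera_params takes no time and is no camera call.
- manip.hand_in(): hands the job in; it is judged then, once.
The state is a dict: "time_s": time; "joints": joint angles; "dq": joint speeds; "joint_efforts": joint torques, N m; "eef_pos": TCP position; "tool_rot": TCP orientation; "ft_force": force on the tool from outside, world axes, zero at the start; "moment": the same for the moment, N m; "opening": finger opening in mm; "grasp_force": force on a finger pad.
Only numpy, scipy, OpenCV 4.12 (cv2) and the standard library are available. Lean on these libraries where they do the work, as an engineer would, in place of code of your own. Each camera call takes 0.05 s, during which the arm holds its last target. There are 200 camera calls.

## Working session

There is one attempt and no reset: what is moved stays moved. The work goes in short steps, Python scripts to look and compute and a shell command to move; the robot and the scene stay as the last step left them, time stands still between calls to the robot, and variables do not carry over. Pictures are saved under pics/ and viewed, at most 10 in all, crops included, and the job is handed in when it is done.

```bash
ls; mkdir -p pics
cat > h.py <<'E'
import numpy as np, cv2
from rig import manip
def cap(n):
    im,d=manip.capture(n); np.savez(f'/tmp/{n}.npz',im=im,d=d); return im,d
def load(n):
    z=np.load(f'/tmp/{n}.npz'); return z['im'],z['d']
def cloud(n,d):
    p=manip.camera_params(n);K=np.array(p['K'],float);R=np.array(p['R']);t=np.array(p['t'])
    h,w=d.shape;u,v=np.meshgrid(np.arange(w),np.arange(h))
    uv=np.stack([u,v],-1).reshape(-1,1,2).astype(float)
    s=cv2.undistortPoints(uv,K,np.array([p['k1'],0,0,0.])).reshape(h,w,2)
    X=np.dstack([s[...,0]*d,s[...,1]*d,d])
    return (X-t)@R
def proj(n,P):
    p=manip.camera_params(n);K=np.array(p['K'],float)
    r,_=cv2.Rodrigues(np.array(p['R'],float))
    return cv2.projectPoints(np.array(P,float).reshape(-1,1,3),r,np.array(p['t'],float),K,np.array([p['k1'],0,0,0.]))[0].reshape(-1,2)
def save(n,im): cv2.imwrite(f'pics/{n}.png',im[...,::-1])
E
python3 - <<'E'
from h import *
for n in('scene','top'):
    im,d=cap(n); save(n+'0',im)
    p=manip.camera_params(n); print(n,np.round(p['K'],1).tolist(),p['k1'],np.round(-np.array(p['R']).T@p['t']),(d>0).mean())
print(manip.observe())
E
```

```text
pics
scene [[474.5, 0.0, 322.8], [0.0, 474.5, 204.2], [0.0, 0.0, 1.0]] -0.13928091235070156 [-207.  800.  580.] 0.9957734375
top [[484.7, 0.0, 316.0], [0.0, 484.7, 206.1], [0.0, 0.0, 1.0]] 0.009613913937402423 [ 312.   46. 1490.] 0.99578515625
{'time_s': 0.1, 'joints': array([ 1.13210637,  0.46935577, -0.04858185,  1.53355952,  0.02408175,
        1.14098359, -0.08230271]), 'dq': array([-0.00014978, -0.00096516, -0.00196467, -0.00332757,  0.00063125,
       -0.00056851,  0.00099728]), 'joint_efforts': array([-7.28014566e-04, -5.11520326e+01, -4.70736483e-02, -2.38392341e+01,
        1.08815622e-02,  4.41988712e-03, -1.16499237e-05]), 'eef_pos': array([ 268.73774183, -618.63804398,  230.37601422]), 'tool_rot': array([-3.13987175e+00,  4.80767940e-05,  4.09796672e-01]), 'ft_force': array([-0.08372847,  0.41254918, -0.43820331]), 'moment': array([0.01603381, 0.05857587, 0.02617303]), 'grasp_force': 0.0, 'opening': 85.45915469728554}
```

View pics/scene0.png

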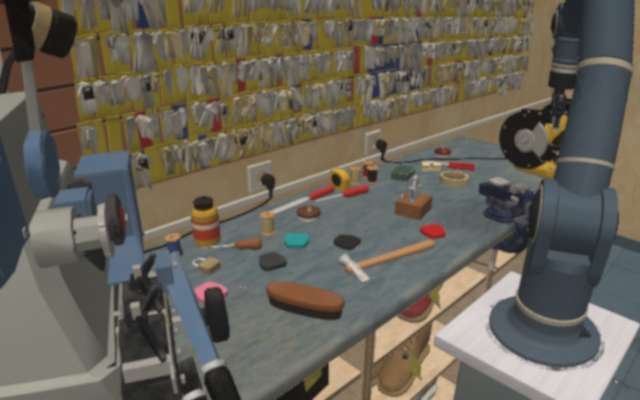

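View pics/top0.png

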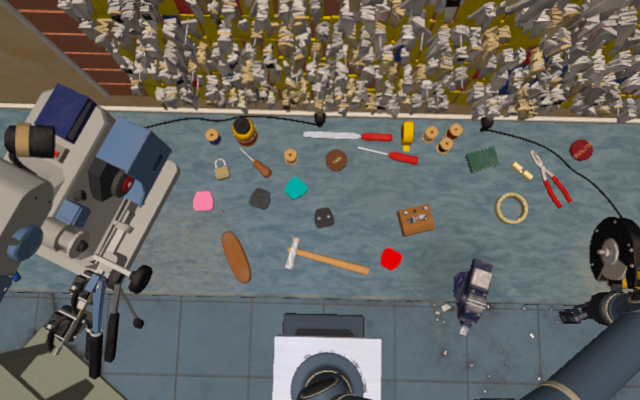

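The tool block with the dividers is at top (416,220) and scene (413,205). The worn heel with two holes is at top (324,217) and scene (347,241). The dark new heel is at top (260,198) and scene (272,261).

Heel candidates in the top view are dark (260,198), the holed one (324,217), and the decoys pink (203,201), turquoise (296,187) and red (391,259). By the description, the new heel is the dark one without holes.

Run:
```python
from h import *
im,d=load('top'); X=cloud('top',d)
ims,ds=load('scene'); Xs=cloud('scene',ds)
def c(im,u,v,r=20,s=390,rv=None): return cv2.resize(im[v-r:v+r,u-r:u+r],(260,260),interpolation=cv2.INTER_CUBIC)
a=np.hstack([c(im,416,218,24),c(im,324,217,16),c(im,260,198,16)])
b=np.hstack([c(ims,413,200,28),c(ims,347,241,18),c(ims,272,261,18)])
save('crop0',np.vstack([a,b]))
for n,I,D,XX,bx in[('top',im,d,X,dict(block=(390,445,200,240),worn=(310,338,203,231),new=(246,274,184,212))),('scene',ims,ds,Xs,dict(block=(390,438,170,222),worn=(328,366,230,254),new=(254,292,249,273)))]:
  for k,(u0,u1,v0,v1) in bx.items():
    P=XX[v0:v1,u0:u1].reshape(-1,3); lo,hi=dict(block=(37,46),worn=(6,14),new=(8,16))[k]
    m=(P[:,2]>lo)&(P[:,2]<hi); Q=P[m]
    print(n,k,m.sum(),'bench z',np.round(np.median(P[P[:,2]<5,2]),1),'z',np.round(np.median(Q[:,2]),1),'ctr',np.round(Q.mean(0),1),cv2.minAreaRect(Q[:,:2].astype(np.float32)))
  P=XX.reshape(-1,3);
```

```text
top block 555 bench z 0.5 z 42.3 ctr [ 500.6 -258.8   42.2] ((503.1573181152344, -257.4176025390625), (77.94384765625, 95.99153137207031), 14.33460807800293)
top worn 278 bench z 0.9 z 10.2 ctr [506.8  25.   10.1] ((510.25067138671875, 23.68845558166504), (85.92859649658203, 80.78475952148438), 88.624755859375)
top new 243 bench z 0.9 z 12.6 ctr [561.1 224.2  12.4] ((561.222412109375, 227.72708129882812), (78.97978973388672, 67.83626556396484), 2.766381025314331)
scene block 324 bench z -0.3 z 41.2 ctr [ 495.  -249.9   41.2] ((502.0934753417969, -258.28515625), (81.0504379272461, 102.35496520996094), 13.706216812133789)
scene worn 259 bench z -0.5 z 9.3 ctr [504.4  23.2   9.2] ((508.1741638183594, 21.448747634887695), (61.61515808105469, 61.44186019897461), 11.405839920043945)
scene new 313 bench z 0.2 z 11.7 ctr [557.6 221.   11.8] ((575.3114624023438, 210.80056762695312), (58.30949783325195, 96.98719024658203), 64.2240219116211)
```

View pics/crop0.png

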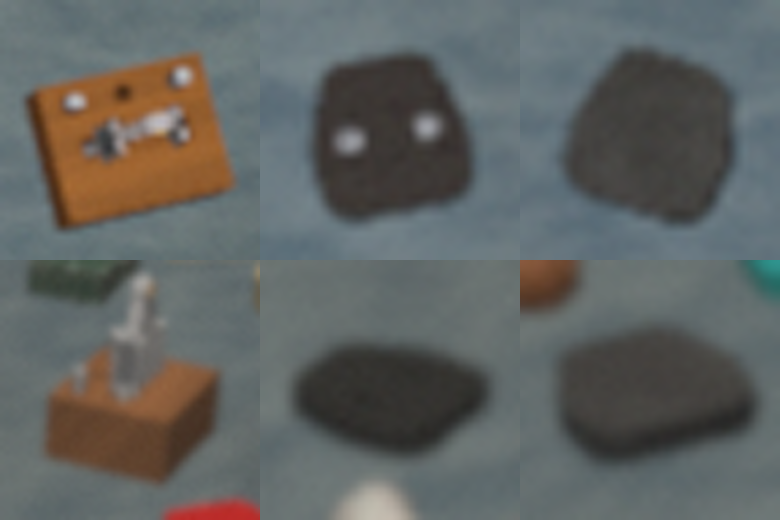

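The crop confirms the choice: the block with the slotted dividers and two punches (left), the worn heel with two bright holes (middle), and the plain dark heel whose straight edge is at the bottom of the picture (right). Next I refine the poses.

```bash
cat >> h.py <<'E'
def ray(n,uv,z):
    p=manip.camera_params(n);K=np.array(p['K'],float);R=np.array(p['R']);t=np.array(p['t'])
    s=cv2.undistortPoints(np.array(uv,float).reshape(-1,1,2),K,np.array([p['k1'],0,0,0.])).reshape(-1,2)
    d=np.c_[s,np.ones(len(s))]@R; c=-R.T@t
    return c+d*((z-c[2])/d[:,2])[:,None]
E
python3 - <<'E'
from h import *
S=8
for n,bx in[('top',dict(worn=(306,342,199,235,10),new=(242,278,180,216,12))),('scene',dict(worn=(326,368,226,256,10),new=(252,294,245,277,12)))]:
  im,d=load(n)
  for k,(u0,u1,v0,v1,z) in bx.items():
    g=cv2.resize(im[v0:v1,u0:u1].astype(np.float32),None,fx=S,fy=S,interpolation=cv2.INTER_CUBIC)
    def px(c): c=np.array(c,float); return np.c_[(c[:,0]+.5)/S-.5+u0,(c[:,1]+.5)/S-.5+v0]
    # blueness separates bench (blue>red) from dark neutral rubber
    b=g[...,2]; 
    bench=np.median(np.r_[b[:20].ravel(),b[-20:].ravel()]); cen=np.percentile(b,8); th=(bench+cen)/2
    m=(b<th).astype(np.uint8)
    if k=='worn' : m=cv2.morphologyEx(m,cv2.MORPH_CLOSE,np.ones((45,45)))
    cs,_=cv2.findContours(m,0,1); c=max(cs,key=cv2.contourArea)[:,0]
    P=ray(n,px(c),z)[:,:2].astype(np.float32)
    np.save(f'/tmp/{n}_{k}.npy',P)
    # rect aligned to best angle: fit front edge (min side) 
    r=cv2.minAreaRect(P); print(n,k,np.round([bench,cen]),'rect',np.round(r[0],1),np.round(r[1],1),round(r[2],1))
    # front edge robust fit: iterate line on low-x points
    yaw={'worn':.17,'new':-.25}[k]; ctr=np.array(r[0])
    for _ in range(6):
      ax=np.array([np.cos(yaw),np.sin(yaw)]);ay=np.array([-ax[1],ax[0]])
      q=(P-ctr)@np.c_[ax,ay]; ym=(q[:,1].max()+q[:,1].min())/2
      f=(q[:,0]<q[:,0].min()+9)&(abs(q[:,1]-ym)<17)
      s,i=np.polyfit(q[f,1],q[f,0],1); yaw-=np.arctan(s)
    ctr2=ctr+ax*(q[:,0].min()+q[:,0].max())/2+ay*ym
    print('   front yaw',round(yaw,3),'extent',np.round(np.ptp(q,axis=0),1),'ctr',np.round(ctr2,1))
    if n=='top' and k=='worn':
      w=g.min(2)*1.0; hm=((w>105)&(cv2.erode(m,np.ones((25,25)))>0)).astype(np.uint8)
      nn,l,st,ce=cv2.connectedComponentsWithStats(hm)
      for j in range(1,nn):
        if st[j,4]>60: print('   hole',st[j],np.round(ray(n,px(ce[j:j+1]),5),1))
for n in('top','scene'):
  im,d=load(n);P=cloud(n,d).reshape(-1,3)
  c0=np.array([502.7,-257.8]);y=.246;A=np.c_[[np.cos(y),np.sin(y)],[-np.sin(y),np.cos(y)]]
  for lo,hi in((48,60),(60,80),(80,100),(100,116)):
    m=(P[:,2]>lo)&(P[:,2]<hi)&(np.hypot(*(P[:,:2]-c0).T)<60)
    q=(P[m,:2]-c0)@A; q=q[abs(q[:,0])<16]
    print(n,lo,len(q),np.round(q.mean(0),1) if len(q) else '',np.round(q.min(0),1) if len(q) else '',np.round(q.max(0),1) if len(q) else '')
E
```

```text
top worn [126.  52.] rect [507.5  23.8] [59.9 60.2] 12.6
   front yaw 0.217 extent [59.9 60.2] ctr [507.4  23.8]
   hole [169 130  24  23 416] [[511.7   9.2   5. ]]
   hole [ 92 145  26  21 439] [[505.5  38.3   5. ]]
top new [125.  62.] rect [562.1 220.5] [63.9 62. ] 73.8
   front yaw -0.27 extent [62.2 64. ] ctr [562.  220.5]
scene worn [112.  46.] rect [502.4  26.5] [66.9 73.4] 11.9
   front yaw 0.226 extent [66.9 73.5] ctr [502.3  26.5]
scene new [111.  54.] rect [554.7 223.6] [65.2 76.9] 72.6
   front yaw -0.262 extent [76.1 66. ] ctr [554.7 223.7]
top 48 27 [-2.7 15.5] [-14.5 -34.8] [14.9 47.9]
top 60 23 [-0.6 10.3] [ -9.1 -18.5] [ 8.3 23.8]
top 80 22 [-0.1  8.1] [ -9.  -17.1] [ 9.8 18.9]
top 100 23 [0.6 2.4] [-4.2 -6.3] [6.3 9.7]
scene 48 44 [-1.3  4.4] [-10.2 -26.7] [ 9.5 22.9]
scene 60 85 [-1.   2.5] [-10.2 -24.3] [10.9 23. ]
scene 80 36 [-0.3  1.1] [ -4.1 -19.4] [ 4.3 15.4]
scene 100 22 [-0.6  1.6] [ -4.7 -10.2] [ 5.4 11. ]
```

Checks hold: hole spacing is 29.8 mm (30 given), hole yaw 0.21, block 78×96 with yaw 0.246, new heel about 62×64. Moving above the dividers.

```bash
python3 -m crank '[[[0,0,-0.03],[0.03,0.045,0],0.75],[[0,0,-0.06],[0.06,0.09,0],0.75],[[0,0,-0.09],[0.09,0.135,-0.01],0.75],[[0,0,-0.12],[0.12,0.18,-0.02],0.75],[[0,0,-0.164],[0.15,0.225,-0.04],0.75],[[0,0,-0.164],[0.18,0.275,-0.06],0.75],[[0,0,-0.164],[0.21,0.32,-0.07],0.75],[[0,0,-0.164],[0.234,0.361,-0.07],0.75],[[0,0,-0.164],[0.234,0.361,-0.08],0.75],[[0,0,-0.164],[0.234,0.361,-0.08],0.75]]'
python3 -c "
from h import *
s=manip.observe();print(s['joints'],s['tool_rot'])"
```

```text
time_s: 1.35
eef_pos: [501.8, -258.4, 150.2]
tool_rot: [-3.141, 0.002, 0.246]
ft_force: [-0.3, -1.3, -0.3]
opening: 63.7
grasp_force: 0.0
[ 0.52611232  0.38292519 -0.15984018  1.87679202  0.077426    0.89037557
 -0.99646415] [-3.14060752e+00  2.49631842e-03  2.45585687e-01]
```

```bash
python3 -m crank '[[[0,0,0],[0.0005,0.0005,-0.02],0.7],[[0,0,0],[0.001,0.0005,-0.045],0.7],[[0,0,0],[0.001,0.0005,-0.07],0.7],[[0,0,0],[0.001,0.0005,-0.09],0.7],[[0,0,0],[0.001,0.0005,-0.102],0.7],[[0,0,0],[0.001,0.0005,-0.102],0.7],[[0,0,0],[0.001,0.0005,-0.102],0.6],[[0,0,0],[0.001,0.0005,-0.102],0.5],[[0,0,0],[0.001,0.0005,-0.102],0.45],[[0,0,0],[0.001,0.0005,-0.102],0.45]]'
```

```text
time_s: 2.6
eef_pos: [504.8, -257.9, 50.7]
tool_rot: [3.14, -0.002, 0.246]
ft_force: [-1.7, 0.3, 6.2]
opening: 38.7
grasp_force: 7.5
```

```bash
python3 -m crank '[[[0,0,0],[0,0,0],0.43],[[0,0,0],[0,0,0],0.41],[[0,0,0],[0,0,0],0.40],[[0,0,0],[0,0,0],0.39],[[0,0,0],[0,0,0],0.38],[[0,0,0],[0,0,0],0.375],[[0,0,0],[0,0,0],0.375],[[0,0,0],[0,0,0],0.375],[[0,0,0],[0,0,0],0.375],[[0,0,0],[0,0,0],0.375]]'
```

```text
time_s: 3.85
eef_pos: [505.2, -257.7, 51.2]
tool_rot: [3.14, -0.002, 0.246]
ft_force: [-0.6, 1.1, 9.2]
opening: 32.6
grasp_force: 11.7
```

```bash
python3 -m crank '[[[0,0,0],[0,0,0.004],0.37],[[0,0,0],[0,0,0.012],0.37],[[0,0,0],[0,0,0.025],0.37],[[0,0,0],[0,0,0.04],0.37],[[0,0,0],[0,0,0.055],0.37],[[0,0,0],[0,0,0.07],0.37],[[0,0,0],[0,0,0.085],0.37],[[0,0,0],[0,0,0.1],0.37],[[0,0,0],[0,0,0.1],0.37],[[0,0,0],[0,0,0.1],0.37]]'
python3 - <<'E'
from h import *
im,d=cap('scene'); s=manip.observe(); e=s['eef_pos']; print(e,s['tool_rot'])
u,v=proj('scene',[e])[0].astype(int); print(u,v)
c=im[v-40:v+40,u-40:u+40]; save('held1',cv2.resize(c,(600,600),interpolation=cv2.INTER_CUBIC))
E
```

```text
time_s: 5.1
eef_pos: [503.6, -257.5, 149.0]
tool_rot: [-3.141, 0.001, 0.246]
ft_force: [-0.3, -0.1, -1.6]
opening: 31.5
grasp_force: 11.0
[ 503.48410263 -257.41591233  148.70918953] [-3.14081135e+00  1.04847174e-03  2.45764882e-01]
416 163
```

View pics/held1.png

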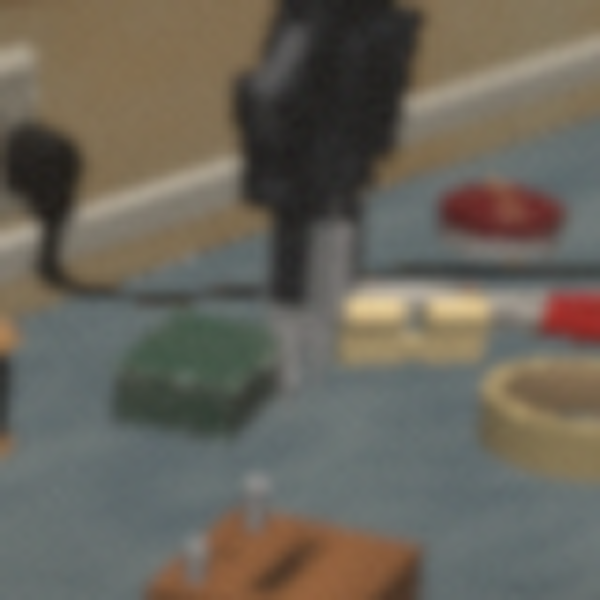

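The dividers are held upright and clear of the block, with their points near crop (290,390), i.e. scene (415,175). Now over the worn heel.

```bash
python3 -m crank '[[[0,0,-0.018],[0.001,0.02,0],0.37],[[0,0,-0.036],[0.002,0.06,0],0.37],[[0,0,-0.036],[0.003,0.105,0],0.37],[[0,0,-0.036],[0.004,0.155,0],0.37],[[0,0,-0.036],[0.005,0.205,-0.01],0.37],[[0,0,-0.036],[0.005,0.25,-0.03],0.37],[[0,0,-0.036],[0.005,0.275,-0.05],0.37],[[0,0,-0.036],[0.005,0.281,-0.065],0.37],[[0,0,-0.036],[0.005,0.281,-0.07],0.37],[[0,0,-0.036],[0.005,0.281,-0.07],0.37]]'
python3 - <<'E'
from h import *
im,d=cap('scene'); s=manip.observe(); e=s['eef_pos']; print(e,s['tool_rot'],s['opening'])
y=s['tool_rot'][2]; ay=np.array([-np.sin(y),np.cos(y),0]); az=np.array([0,0,1.])
pts=[e-40*az+15*ay,e-40*az-15*ay,e+18*az+ 16*ay]
uv=proj('scene',pts); h=np.round(proj('scene',[[511.7,9.2,10],[505.5,38.3,10]]),1); print(np.round(uv,1),h)
u,v=uv[0].astype(int); u0,v0=u-30,v-35
c=cv2.resize(im[v0:v0+60,u0:u0+60],(600,600),interpolation=cv2.INTER_CUBIC).copy()
for p in uv: cv2.circle(c,tuple(int((a+.5)*10) for a in(p-[u0,v0])),3,(255,0,0),1)
for p in h: cv2.circle(c,tuple(int((a+.5)*10) for a in(p-[u0,v0])),3,(0,255,0),1)
print(u0,v0); save('over1',c)
E
```

```text
time_s: 6.4
eef_pos: [509.0, 21.7, 79.1]
tool_rot: [3.141, 0.001, 0.207]
ft_force: [-0.2, 0.3, -1.4]
opening: 31.8
grasp_force: 11.0
[509.35550195  21.81276821  79.51984893] [ 3.14083910e+00 -2.85310803e-04  2.07314119e-01] 31.90869683989938
[[342.3 231.5]
 [348.6 227. ]
 [342.6 210.4]] [[348.  237.7]
 [341.8 242.4]]
312 196
```

View pics/over1.png

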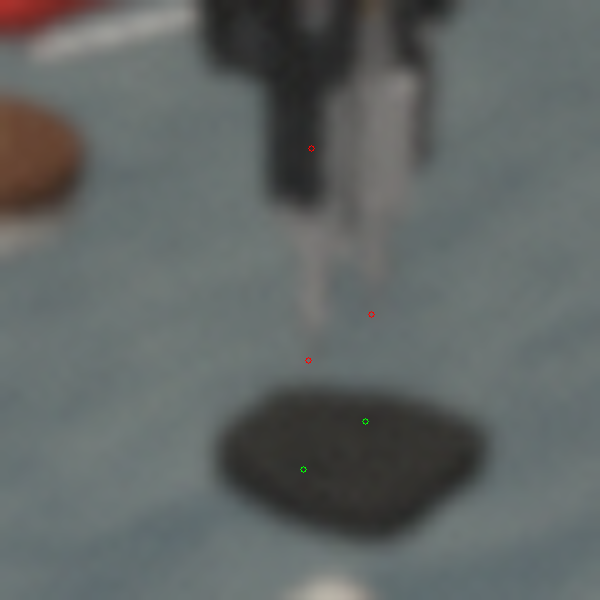

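Run:
```python
from h import *
from scipy.optimize import minimize
im,d=load('scene'); S=8
P=np.load('/tmp/top_worn.npy')
u0,u1,v0,v1=326,372,228,258
g=cv2.resize(im[v0:v1,u0:u1].astype(np.float32),None,fx=S,fy=S,interpolation=cv2.INTER_CUBIC)[...,2]
m=(g<80).astype(np.uint8); n,l,st,ce=cv2.connectedComponentsWithStats(m); j=1+np.argmax(st[1:,4]); m=(l==j).astype(np.uint8); print(st[j]/S+[u0,v0,0,0,0])
def hull(dx):
    Q=np.r_[np.c_[P+dx,np.full(len(P),10.)],np.c_[P+dx,np.zeros(len(P))]]
    uv=(proj('scene',Q)-[u0,v0]+.5)*S-.5
    o=np.zeros_like(m); cv2.fillConvexPoly(o,cv2.convexHull(np.round(uv*16).astype(np.int32)),1,shift=4); return o
best=min(((int((hull(np.array([a,b]))!=m).sum()),a,b) for a in np.arange(-6,6.1,.5) for b in np.arange(-6,6.1,.5)))
print('scene heel minus top heel',best, m.sum(), hull(np.zeros(2)).sum())
s=manip.observe(); e=s['eef_pos']; y=s['tool_rot'][2]; A=np.c_[[np.cos(y),np.sin(y)],[-np.sin(y),np.cos(y)]]
X=cloud('scene',d).reshape(-1,3)
for lo,hi in((36,48),(48,60),(60,72),(72,85),(85,105)):
    k=(X[:,2]>lo)&(X[:,2]<hi)&(np.hypot(*(X[:,:2]-e[:2]).T)<45); q=(X[k,:2]-e[:2])@A
    for sgn in(1,-1):
        w=q[q[:,1]*sgn>0]
        if len(w): print(lo,sgn,len(w),'med',np.round(np.median(w,0),1),'min',np.round(w.min(0),1),'max',np.round(w.max(0),1))
```

```text
[ 333.75  234.75   27.     15.5  2474.25]
scene heel minus top heel (1616, np.float64(1.5), np.float64(-5.0)) 19794 21589
36 1 4 med [-0.8 17.5] min [-2.3 15.8] max [-0.  18.2]
36 -1 4 med [ -0.7 -13.9] min [ -3.6 -19.5] max [  2.7 -10.6]
48 1 13 med [-3.  17.3] min [-4.4 12.3] max [ 2.9 20.1]
48 -1 10 med [ -2.3 -11.8] min [ -5.7 -17.9] max [  3.2 -10.3]
60 1 15 med [-3.  16.5] min [-9.5 13.4] max [ 5.1 18.3]
60 -1 17 med [ -1.3 -12.8] min [ -7.3 -17.8] max [ 3.7 -8.1]
72 1 23 med [-4.4 17.5] min [-12.3  12. ] max [11.2 25.3]
72 -1 31 med [ -6.  -12.2] min [-13. -23.] max [ 4.8 -9.1]
85 1 65 med [-6.6 27.2] min [-12.9  18.1] max [ 7.5 31.5]
85 -1 58 med [ -5.6 -11.9] min [-13.2 -21. ] max [ 5.1 -7.8]
```

Run:
```python
from h import *
S=8
imt,_=cap('top'); ims,_=load('scene')
h=lambda im,S:cv2.cvtColor(cv2.resize(im,None,fx=S,fy=S,interpolation=cv2.INTER_CUBIC),cv2.COLOR_RGB2HSV).astype(int)
def blob(im,bx,kind,th):
    u0,u1,v0,v1=bx; g=cv2.resize(im[v0:v1,u0:u1].astype(np.float32),None,fx=S,fy=S,interpolation=cv2.INTER_CUBIC)
    f={'turq':g[...,1]-g[...,0],'red':g[...,0]-g[...,2],'pink':g[...,0]-g[...,1],'dark':-g[...,2]}[kind]
    r=np.r_[f[:12].ravel(),f[-12:].ravel()]; th=(np.median(r)+np.percentile(f,95 if kind!='dark' else 90))/2
    m=(f>th).astype(np.uint8)
    m=cv2.morphologyEx(m,cv2.MORPH_CLOSE,np.ones((31,31)))
    cs,_=cv2.findContours(m,0,1); c=max(cs,key=cv2.contourArea)
    o=np.zeros_like(m); cv2.drawContours(o,[c],-1,1,-1); return o,np.c_[(c[:,0,0]+.5)/S-.5+u0,(c[:,0,1]+.5)/S-.5+v0]
for k,kind,bt,bs,z in[('turq','turq',(278,314,170,206),(278,316,228,256),12),('red','red',(374,410,242,276),(414,452,216,244),12),('pink','pink',(186,220,184,218),(186,232,278,306),12),('new','dark',(242,278,180,216),(252,294,245,277),12),('worn','dark',(310,342,199,235),(326,372,228,258),10)]:
    if k=='worn': imu=np.load('/tmp/top0.npy') if 0 else cv2.imread('pics/top0.png')[...,::-1]
    else: imu=cv2.imread('pics/top0.png')[...,::-1]
    mt,c=blob(imu,bt,kind,0); P=ray('top',c,z/2)[:,:2]; c0=cv2.minAreaRect(P.astype(np.float32))
    ms,_=blob(ims,bs,kind,0); u0,_,v0,_=bs; ctr=np.array(c0[0])
    def hull(a,b,s):
        p=(P-ctr)*s+ctr+[a,b]; Q=np.r_[np.c_[p,np.full(len(p),z)],np.c_[p,np.zeros(len(p))]]
        uv=(proj('scene',Q)-[u0,v0]+.5)*S-.5; o=np.zeros_like(ms); cv2.fillConvexPoly(o,cv2.convexHull(np.round(uv*16).astype(np.int32)),1,shift=4); return o
    r=min((int((hull(a,b,s)!=ms).sum()),a,b,s) for a in np.arange(-7,7.1,1) for b in np.arange(-7,7.1,1) for s in(.9,.93,.96,1.))
    print(k,np.round(c0[0],1),np.round(c0[1],1),round(c0[2],1),'scene-top',[float(x) for x in r],ms.sum())
```

```text
turq [597.6 114.3] [60.6 60.1] 46.6 scene-top [1606.0, 3.0, -6.0, 0.9] 18235
red [ 384.7 -182.7] [61.4 60.2] 64.6 scene-top [3924.0, 1.0, -7.0, 0.9] 20103
pink [551.4 398.6] [63.  64.2] 3.6 scene-top [16033.0, 3.0, -6.0, 0.9] 18518Traceback (most recent call last):
  File "<stdin>", line 21, in <module>
  File "<stdin>", line 21, in <genexpr>
  File "<stdin>", line 20, in hull
  File "h.py", line 15, in proj
    p=manip.camera_params(n);K=np.array(p['K'],float)
ValueError: time passes only in moves, steps and waits
```

```bash
python3 -m crank '[[[0,0,0.003],[-0.0005,0.0006,-0.005],0.37],[[0,0,0.003],[-0.0005,0.0006,-0.012],0.37],[[0,0,0.003],[-0.0005,0.0006,-0.018],0.37],[[0,0,0.003],[-0.0005,0.0006,-0.022],0.37],[[0,0,0.003],[-0.0005,0.0006,-0.025],0.37],[[0,0,0.003],[-0.0005,0.0006,-0.026],0.37],[[0,0,0.003],[-0.0005,0.0006,-0.026],0.37],[[0,0,0.003],[-0.0005,0.0006,-0.026],0.37],[[0,0,0.003],[-0.0005,0.0006,-0.026],0.37],[[0,0,0.003],[-0.0005,0.0006,-0.026],0.37]]'
sed -i 's/^from rig import manip/from rig import manip\nCP={n:manip.camera_params(n) for n in ("scene","top")}/; s/p=manip.camera_params(n)/p=CP[n]/' h.py
python3 - <<'E'
from h import *
im,d=cap('scene'); s=manip.observe(); e=s['eef_pos']; print(e,s['tool_rot'],s['opening'],s['ft_force'])
y=s['tool_rot'][2]; ay=np.array([-np.sin(y),np.cos(y),0]); az=np.array([0,0,1.])
uv=proj('scene',[e-40*az+15*ay,e-40*az-15*ay]); h=proj('scene',[[511.7,9.2,10],[505.5,38.3,10]]); print(np.round(uv,1))
X=cloud('scene',d)[226:260,326:372].reshape(-1,3); Q=X[(X[:,2]>6)&(X[:,2]<12)]
print(len(Q),cv2.minAreaRect(Q[:,:2].astype(np.float32)))
u0,v0=316,205
c=cv2.resize(im[v0:v0+60,u0:u0+60],(600,600),interpolation=cv2.INTER_CUBIC).copy()
for p in uv: cv2.circle(c,tuple(int((a+.5)*10) for a in(p-[u0,v0])),3,(255,0,0),1)
for p in h: cv2.circle(c,tuple(int((a+.5)*10) for a in(p-[u0,v0])),3,(0,255,0),1)
save('over2',c)
E
```

```text
time_s: 7.75
eef_pos: [508.5, 24.0, 53.4]
tool_rot: [3.141, -0.0, 0.213]
ft_force: [-0.4, -0.1, -0.9]
opening: 31.8
grasp_force: 11.0
[508.54081512  23.99326445  53.40971709] [ 3.14148719e+00 -2.12483753e-04  2.12758013e-01] 31.76737086915432 [-0.27726864 -0.28151351 -1.18726772]
[[341.8 241.2]
 [348.  236.5]]
244 ((508.10919189453125, 22.178932189941406), (62.281009674072266, 61.44291687011719), 11.212545394897461)
```

View pics/over2.png

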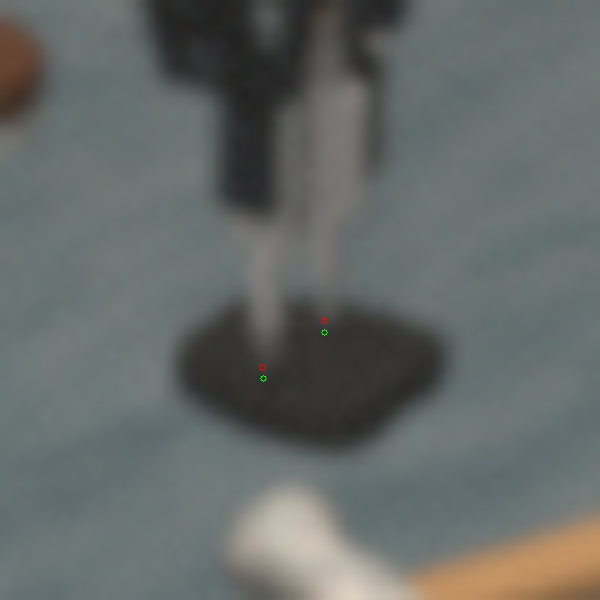

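The tips stand about 1 mm image-right of the prediction, at crop (268,360) and (330,318), just above the hole positions. I nudge slightly and go down gently.

```bash
python3 -m crank '[[[0,0,0],[0.0003,-0.0007,0],0.37],[[0,0,0],[0.0003,-0.0007,0],0.37],[[0,0,0],[0.0003,-0.0007,-0.001],0.37],[[0,0,0],[0.0003,-0.0007,-0.002],0.37],[[0,0,0],[0.0003,-0.0007,-0.003],0.37],[[0,0,0],[0.0003,-0.0007,-0.004],0.37],[[0,0,0],[0.0003,-0.0007,-0.005],0.37],[[0,0,0],[0.0003,-0.0007,-0.006],0.37],[[0,0,0],[0.0003,-0.0007,-0.006],0.37],[[0,0,0],[0.0003,-0.0007,-0.006],0.37]]'
```

```text
time_s: 9.05
eef_pos: [508.8, 23.3, 47.3]
tool_rot: [3.142, -0.0, 0.213]
ft_force: [0.3, -0.7, -1.9]
opening: 31.9
grasp_force: 11.0
```

```bash
python3 -m crank '[[[0,0,0],[0,0,-0.0005],0.37],[[0,0,0],[0,0,-0.001],0.37],[[0,0,0],[0,0,-0.0015],0.37],[[0,0,0],[0,0,-0.002],0.37],[[0,0,0],[0,0,-0.002],0.37],[[0,0,0],[0,0,-0.0025],0.37],[[0,0,0],[0,0,-0.0025],0.37],[[0,0,0],[0,0,-0.0025],0.37],[[0,0,0],[0,0,-0.0025],0.37],[[0,0,0],[0,0,-0.0025],0.37]]'
```

```text
time_s: 10.3
eef_pos: [508.8, 23.3, 44.8]
tool_rot: [3.142, -0.0, 0.213]
ft_force: [-0.2, 0.5, -1.5]
opening: 31.9
grasp_force: 11.0
```

```bash
python3 -m crank '[[[0,0,0],[0,0,-0.0005],0.37],[[0,0,0],[0,0,-0.0005],0.37],[[0,0,0],[0,0,-0.001],0.37],[[0,0,0],[0,0,-0.001],0.37],[[0,0,0],[0,0,-0.001],0.37],[[0,0,0],[0,0,-0.0015],0.37],[[0,0,0],[0,0,-0.0015],0.37],[[0,0,0],[0,0,-0.0015],0.37],[[0,0,0],[0,0,-0.0015],0.37],[[0,0,0],[0,0,-0.0015],0.37]]'
python3 - <<'E'
from h import *
im,d=cap('scene')
u0,v0=316,205
save('in3',cv2.resize(im[v0:v0+60,u0:u0+60],(600,600),interpolation=cv2.INTER_CUBIC))
E
```

```text
time_s: 11.55
eef_pos: [509.0, 23.3, 43.6]
tool_rot: [3.141, -0.0, 0.213]
ft_force: [-2.0, -0.0, 6.0]
opening: 31.8
grasp_force: 11.1
```

View pics/in3.png

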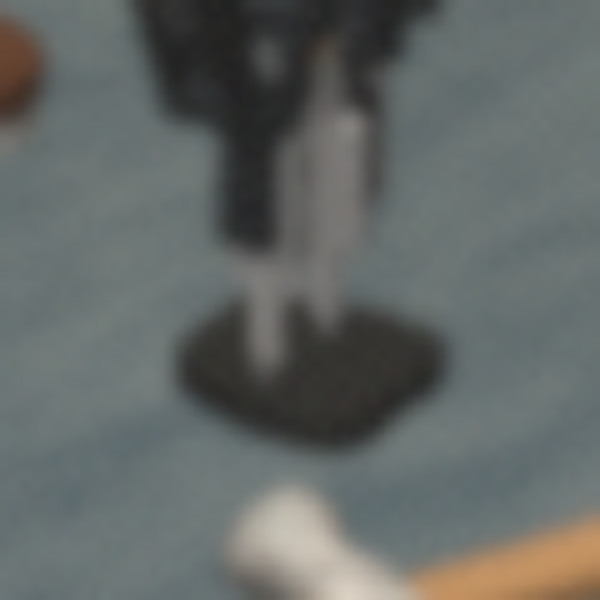

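Contact came at 43.6 mm, the washer height, and the picture shows both tips sunk in the face at crop (265,375) and (328,330) with the heel in place. Lifting out and carrying to the new heel.

```bash
python3 -m crank '[[[0,0,0],[0,0,0.004],0.37],[[0,0,0],[0,0,0.012],0.37],[[0,0,0],[0,0,0.028],0.37],[[0,0,0],[0,0,0.045],0.37],[[0,0,-0.06],[0.005,0.02,0.053],0.37],[[0,0,-0.18],[0.017,0.06,0.053],0.37],[[0,0,-0.3],[0.029,0.105,0.053],0.37],[[0,0,-0.42],[0.041,0.15,0.053],0.37],[[0,0,-0.483],[0.05,0.185,0.053],0.37],[[0,0,-0.483],[0.054,0.197,0.053],0.37]]'
python3 -m crank '[[[0,0,0],[0,0,0],0.37],[[0,0,0],[0,0,-0.008],0.37],[[0,0,0],[0,0,-0.018],0.37],[[0,0,0],[0,0,-0.026],0.37],[[0,0,0],[0,0,-0.031],0.37],[[0,0,0],[0,0,-0.033],0.37],[[0,0,0],[0,0,-0.033],0.37],[[0,0,0],[0,0,-0.033],0.37],[[0,0,0],[0,0,-0.033],0.37],[[0,0,0],[0,0,-0.033],0.37]]'
python3 - <<'E'
from h import *
im,d=cap('scene'); it,dt=cap('top'); s=manip.observe(); e=s['eef_pos']; print(e,s['tool_rot'],s['opening'],s['ft_force'])
y=s['tool_rot'][2]; ay=np.array([-np.sin(y),np.cos(y),0]); az=np.array([0,0,1.])
uv=proj('scene',[e-40*az+15*ay,e-40*az-15*ay])
P=np.load('/tmp/top_new.npy'); h=proj('scene',np.c_[P[::25],np.full(len(P[::25]),12)])
u0,v0=242,222
c=cv2.resize(im[v0:v0+60,u0:u0+60],(600,600),interpolation=cv2.INTER_CUBIC).copy()
for p in uv: cv2.circle(c,tuple(int((a+.5)*10) for a in(p-[u0,v0])),3,(255,0,0),1)
for p in h: cv2.circle(c,tuple(int((a+.5)*10) for a in(p-[u0,v0])),2,(0,255,0),1)
save('new4',c)
X=cloud('scene',d)[245:280,250:296].reshape(-1,3); Q=X[(X[:,2]>8.5)&(X[:,2]<14)]; 
q=Q[:,:2]-[563,221]; Q=Q[np.hypot(*q.T)<48]; print(len(Q),cv2.minAreaRect(Q[:,:2].astype(np.float32)))
g=it[199:235,306:342]; w=cv2.resize(g.astype(np.float32),None,fx=8,fy=8,interpolation=cv2.INTER_CUBIC).min(2)
m=(w>105).astype(np.uint8); n,l,st,ce=cv2.connectedComponentsWithStats(m)
for j in range(1,n):
    if 200<st[j,4]<900: print('hole',st[j,4],ray('top',(ce[j:j+1]+.5)/8-.5+[306,199],5))
E
```

```text
time_s: 12.85
eef_pos: [562.9, 223.5, 97.5]
tool_rot: [-3.14, -0.001, -0.266]
ft_force: [-0.7, -0.7, -0.8]
opening: 31.9
grasp_force: 11.0
time_s: 14.1
eef_pos: [562.9, 220.3, 63.5]
tool_rot: [-3.141, -0.0, -0.27]
ft_force: [-0.8, 0.5, -1.9]
opening: 32.1
grasp_force: 11.0
[562.82885452 220.32279633  63.42884924] [-3.14155785e+00 -1.93090826e-04 -2.70139042e-01] 31.604857715599586 [-0.53383847 -0.038001   -1.63283602]
272 ((560.9321899414062, 219.29226684570312), (60.10281753540039, 62.01850128173828), 77.61266326904297)
hole 471 [[540.22884096 -27.85926701   5.        ]]
hole 446 [[511.70967311   9.18377014   5.        ]]
hole 484 [[505.46961081  38.33003091   5.        ]]
hole 222 [[489.82312612 -17.06494402   5.        ]]
```

View pics/new4.png

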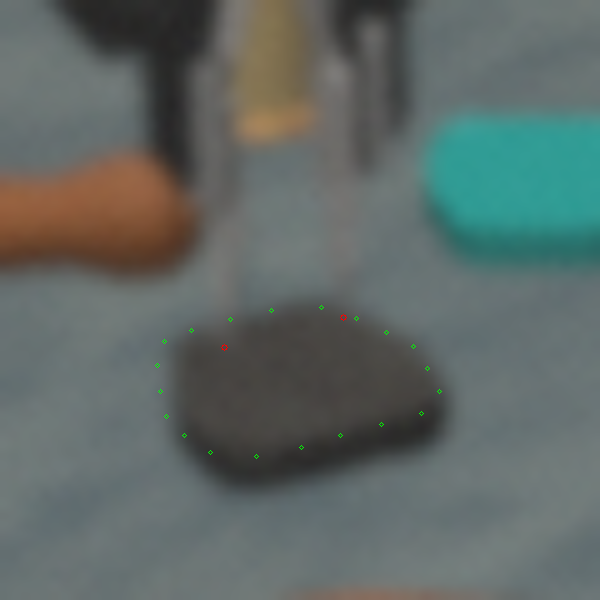

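The top camera shows the worn heel's holes unmoved. In the scene crop the dividers hang over the new heel with tips at about (235,320) and (347,300); the face centre is near (305,380), consistent with lowering straight down. I go down with a 0.5 mm nudge.

```bash
python3 -m crank '[[[0,0,0.005],[-0.0005,0.0003,-0.003],0.37],[[0,0,0.005],[-0.0005,0.0003,-0.006],0.37],[[0,0,0.005],[-0.0005,0.0003,-0.008],0.37],[[0,0,0.005],[-0.0005,0.0003,-0.009],0.37],[[0,0,0.005],[-0.0005,0.0003,-0.01],0.37],[[0,0,0.005],[-0.0005,0.0003,-0.0105],0.37],[[0,0,0.005],[-0.0005,0.0003,-0.011],0.37],[[0,0,0.005],[-0.0005,0.0003,-0.011],0.37],[[0,0,0.005],[-0.0005,0.0003,-0.011],0.37],[[0,0,0.005],[-0.0005,0.0003,-0.011],0.37]]'
```

```text
time_s: 15.45
eef_pos: [562.3, 220.6, 52.4]
tool_rot: [-3.142, -0.0, -0.265]
ft_force: [0.3, 0.8, -1.5]
opening: 31.8
grasp_force: 11.0
```

```bash
python3 -m crank '[[[0,0,0],[0,0,-0.0003],0.37],[[0,0,0],[0,0,-0.0003],0.37],[[0,0,0],[0,0,-0.0006],0.37],[[0,0,0],[0,0,-0.0006],0.37],[[0,0,0],[0,0,-0.0008],0.37],[[0,0,0],[0,0,-0.0008],0.37],[[0,0,0],[0,0,-0.0008],0.37],[[0,0,0],[0,0,-0.0008],0.37],[[0,0,0],[0,0,-0.0008],0.37],[[0,0,0],[0,0,-0.0008],0.37]]'
```

```text
time_s: 16.7
eef_pos: [562.4, 220.6, 51.7]
tool_rot: [-3.142, -0.0, -0.265]
ft_force: [-0.2, -1.1, 4.1]
opening: 32.0
grasp_force: 11.1
```

Run:
```python
from h import *
im,d=cap('scene'); s=manip.observe(); print(s['eef_pos'],s['tool_rot'],s['opening'],s['ft_force'],s['grasp_force'])
u0,v0=242,222
save('fin5',cv2.resize(im[v0:v0+60,u0:u0+60],(600,600),interpolation=cv2.INTER_CUBIC))
```

```text
[562.39485395 220.63581043  51.67975451] [-3.14152784e+00 -2.44748161e-04 -2.65211729e-01] 31.99628446829389 [-0.48880462 -0.69995268  5.25428256] 11.11421674489975
```

View pics/fin5.png

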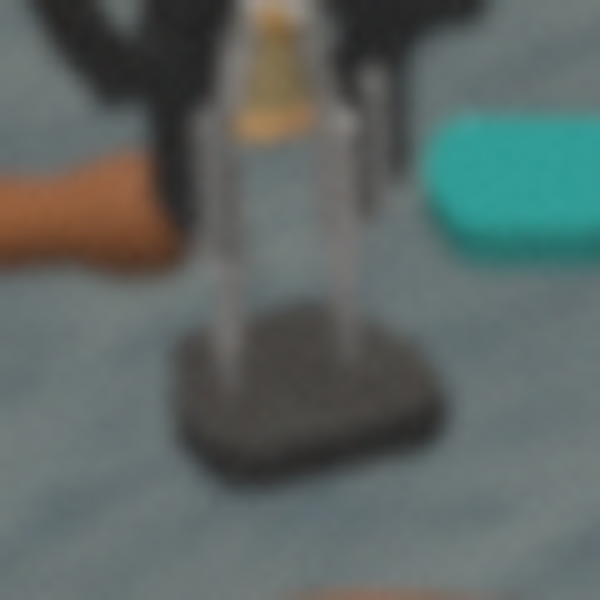

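Run:
```python
from h import *
f=lambda P:(proj('scene',P)-[242,222]+.5)*10
print(np.round(f([[560.9,219.3,12],[563,221.2,12],[562.4,220.6,12]])))
im,d=load('scene'); y=-.262;ax=np.array([np.cos(y),np.sin(y)]);ay=np.array([-ax[1],ax[0]])
X=cloud('scene',d)[245:280,250:296].reshape(-1,3); Q=X[(X[:,2]>9)&(X[:,2]<14.5)][:,:2]-[562.4,220.6]; Q=Q[np.hypot(*Q.T)<48]
q=Q@np.c_[ax,ay]; print(len(q),np.percentile(q,[0,2,98,100],axis=0).round(1))
```

```text
[[295. 377.]
 [283. 376.]
 [286. 376.]]
276 [[-32.1 -31.5]
 [-29.7 -28.7]
 [ 27.2  25.9]
 [ 28.2  27.1]]
```

The tips sit at crop (230,388) and (352,360), both on the rubber. Their midpoint (291,374) lies between the two estimates of the face centre, (295,377) and (283,376), so about 1 mm off at most. The line between them is parallel to the front edge, contact is light at about 6 N, and the spacing is held.

```bash
python3 -c "
from rig import manip
print(manip.hand_in())"
```

```text
the job is handed in; nothing more can be done
None
```

The job is handed in: the dividers took the 30 mm hole spacing from the worn heel and now stand upright on the middle of the new heel with both points resting lightly, at 16.8 s of the 48 s; the worn heel's holes measured unmoved, the new heel looks unmoved, and no verdict was returned.

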